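Open the sample carrier's gate and hold it

TASK

A rack of samples has come in the clear transport carrier, and a colleague is about to slide it out, so open the carrier's gate and hold it for them. Squeeze the two red tabs of the main catch together so that the gate pops out onto its safety catch, let go of them, then squeeze the two yellow tabs of the safety catch; now take the gate by its upright blue handle and swing it past its detent until it is wide open, about square to the carrier's front. Finish while still holding the gate there by the handle, because its spring would pull it back; leave the other things on the desk where they are.

Things in the scene. Friction and masses are not known exactly. Their poses are not given: they have to be found in the camera images.
- carrier: transport carrier: clear-walled box with white frame, 135 x 270 x 100 mm to the top of its deck; fixed. Origin on the desk under it; x from the front (gate side, towards the robot) to the back, y to the left, z up. Front face x = -75, back +60, sides y = -135 and +135 mm. An orange tube rack stands inside
- main_catch (a point): middle of the main catch, half-way between its two RED tabs, 130 mm above the desk (carrier frame x = -35, y = +92 mm). The tabs face each other along the carrier's y; outer faces 50 mm apart, 30 mm when squeezed fully; each tab 24 mm (x) x 8 mm (y), from 106 to 144 mm above the desk. Plate under them: 105 mm above the desk
- safety_catch (a point): middle of the safety catch, half-way between its two YELLOW tabs, same size, height and direction as the main catch (in the carrier frame at x = -35, y = 0 mm)
- main_left (a joint): travel of the left (+y) red tab towards the middle of its catch: 0 at rest, 0.010 m fully in. Sprung: 1.4 N to start, 4.9 N fully in, springs back when let go. BOTH tabs of a catch must be in by 5 mm or more to free the gate
- main_right (a joint): travel of the main catch's right (-y) red tab towards the middle, as main_left
- safety_left (a joint): travel of the safety catch's left (+y) yellow tab towards the middle, same travel and spring as the red tabs
- safety_right (a joint): travel of the safety catch's right (-y) yellow tab towards the middle, as safety_left
- gate (a joint): gate angle: 0 shut, growing as the free left end swings out towards the robot and round to the right (counter-clockwise from above); 1.57 square to the front, stop at 1.75. Main catch freed: a spring pops it to 0.11, held by the safety catch (squeezing that one earlier does nothing). Safety catch freed: it swings to about 0.42 and rests there
- gate_hinge (a point): point on the gate's upright hinge axis, 100 mm above the desk (carrier frame x = -83, y = -95 mm: right end of the front). Its spring (0.6 N m per rad) draws the gate back to 0.42 from wider angles. An aluminium quadrant of 40 mm radius turns with the gate, top 115 mm above the desk. Gate: 217 mm long, 10 mm thick, top at 97 mm, pins on it to 114 mm
- gate_handle (a point): middle of the gate's handle, 145 mm above the desk: a round upright blue post, 16 mm in diameter, from 101 to 166 mm above the desk, on the gate's front. Moves with the gate on a circle of 143 mm radius about the hinge; from the hinge at gate angle 0 it lies 141 mm along the gate (carrier +y) and 24 mm in front (carrier -x)
- oil_dispenser: bystander: grey oil dispenser box with red cap, 96 x 77 x 65 mm, loose, on the desk in front and to the left of the carrier; origin at the centre of its underside
- white_bottle: bystander: white reagent bottle, 48 mm across, 115 mm tall, loose, on the desk to the right; origin at the centre of its underside
- slide_mailer: bystander: green slide mailer, 34 x 84 x 15 mm, loose, lying on the desk to the right; origin at the centre of its underside
- petri_dish: bystander: petri dish, 58 mm across, 16 mm high, loose, on the desk to the right; origin at the centre of its underside
- plunger (a joint): detent: a spring plunger in a steel block on the deck, which a lobe on the gate's quadrant pushes in (0 out, 0.003 m at the top of the bump), at gate angles of about 0.65 to 1.05; it takes about 0.5 N m. Block: carrier x = -25, y = -74 mm, top 121 mm above the desk

How it is judged:
By the outcome, as a careful person would: the job done as asked, in the order asked, and still so for the second after the job is handed in, while the arm keeps its last pose, push and grip.
It also fails if it takes over 46 s, if anything falls off the work surface, if the arm or the gripper's body presses on something with over 40 N, if the wrist force passes 120 N, or if a joint passes its speed limit or range.

ROBOT

A 6-joint arm with a two-finger parallel gripper is mounted at the origin on a cart in front of the work surface, level with it; the furniture and walls round the work are solid. World frame = base frame: x ahead of the robot, y to its left, z up, the work surface at z = 0. Lengths are in mm, angles in rad, forces in N, time in s.
With the tool pointing down it reaches from about 300 to 775 mm from the base axis. Payload 14.6 kg.
Tool frame: the origin (TCP) lies between the finger pads; the fingertips stand 25 mm ahead of it and the grasp point (between the pads) lies 6 mm ahead of it; z points along the fingers, x is the direction in which the jaws open and shut, and the axes are right-handed (so a half turn about z gives the same grasp; the last joint's range is limited). The gripper opens to 94 mm and grips with 3 to 60 N. Pads are 16 mm wide; open, the fingers measure 119 mm over their backs; the gripper's body (75 mm by 177 mm) begins 78 mm behind the grasp point.
Start: joints at [-1.223, 0.3, 1.521, -0, 1.321, -0.067], TCP at [221.646, -503.351, 230.446] pointing down, gripper open.
Joint ranges: [-3.03, 3.03], [-0.79, 2.21], [0.23, 2.52], [-1.04, 4.18], [0, 3.07], [-2.55, 2.55]. Speed limits (rad/s): [2.22, 2.22, 2.57, 3.14, 3.14, 3.14].

INTERFACE

Orientations are given as [roll, pitch, yaw] about the fixed x, y, z axes, in that order (R = Rz(yaw) Ry(pitch) Rx(roll)).
In Python, from cell import manip gives the robot as it stands.
- The arm moves only by the tool apply_moves, never from a script. Its argument "series" is a list of rows, each a list of 3 entries, a list of its own where there are three numbers: the shift along the world's x, y, z in cm, then the turn, a rotation vector about the world's x, y, z in rad, then the opening in per cent of the stroke, from 0 (shut) to 100 (fully open). A call has exactly 10 rows; each row is the pose to reach, as a shift and turn from the pose commanded when the call began; what a row does not reach only later rows make up. A row lasts 1/8 s, in which the tool goes at most 62.5 mm and 10.7 degrees, less where a joint would pass 70% of its speed; a pose out of reach is approached as far as the arm can. A call with a gripper value outside its range is refused whole. The fingers move at their own pace and stop on an object; "grip_force" is the grip in N (left out, the last holds). Time passes only in rows, so rows that repeat a pose let the fingers close, or fill a call up. It gives the time, the measured TCP pose, the force and the opening at its end, in the units of the state.
- manip.read_state(): the state, without advancing time (a new reading comes with each control period).
- manip.camera(name): name is "scene" or "side" or "wrist"; returns (picture, depth): 400x640x3 uint8, red, green, blue; 400x640 float32, mm along the optical axis (not along the pixel's ray), 0 where there is no reading.
- manip.camera_info(name): a dict with "intrinsics" (3x3 intrinsics, pixels), "extrinsics" (4x4, takes a point from world to camera coordinates); the wrist camera has in their place "hand_eye" (4x4, takes a point from camera to tool coordinates, whose origin is the TCP and whose axes are the tool frame's). Camera axes: x right, y down, z forward; pixel columns grow to the right and rows downward; lengths in mm; the calibration is good to about 2 mm. A picture is of the moment at which its call begins: read the wrist's pose just before it. camera_info takes no time and is no camera call.
- manip.sign_off(): hands the job in, once; it reports no verdict.
The state is a dict: "clock": time; "joints": joint angles; "qd": joint speeds; "effort": joint torques, N m; "eef_pos": TCP position; "eef_rot": TCP orientation; "wrist_force": force on the tool from outside, world axes, zero at the start; "moment": the same for the moment, N m; "finger_gap": finger opening in mm.
Only numpy, scipy, OpenCV 4.12 (cv2) and the standard library are available. Lean on these libraries where they do the work, as an engineer would, in place of code of your own. Each camera call takes 0.05 s, during which the arm holds its last target.

## Working session

There is one attempt and no reset: what is moved stays moved. The work goes in short steps, Python scripts to look and compute and a tool call to move; the robot and the scene stay as the last step left them, time stands still between calls to the robot, and variables do not carry over. Pictures are saved under pics/ and viewed, and the job is handed in when it is done.

Besides the shell and the picture viewer there is one more tool, called after "Request:" as a command line: name --argument value ..., lists and objects as JSON in quotes. apply_moves: Moves the arm, as the interface text tells. Its arguments: {"type":"object","properties":{"series":{"type":"array","items":{"type":"array"}},"grip_force":{"type":"number"}},"required":["series"]}

```bash
ls; mkdir -p pics
python3 - <<'E'
from cell import manip
import cv2,numpy as np
print(manip.read_state())
for n in ["scene","side"]:
    p,d=manip.camera(n); cv2.imwrite(f"pics/{n}0.png",p[:,:,::-1]); np.save(f"{n}0.npy",d)
    print(n,manip.camera_info(n))
print(manip.camera_info("wrist"))
E
```

```text
pics
{'clock': 0.0, 'joints': array([-1.22263155e+00,  3.00430259e-01,  1.52161048e+00,  1.93995447e-05,
        1.32070648e+00, -6.66202004e-02]), 'qd': array([ 1.69173610e-04, -6.01676997e-04,  5.46934509e-04, -1.26626858e-03,
       -2.17840321e-05,  6.54541151e-05]), 'effort': array([-3.89761717e-04, -5.31810451e+01, -3.52739954e+01,  7.07970886e-02,
        2.44578416e-02, -1.01313901e-04]), 'eef_pos': array([ 221.55298367, -503.1322601 ,  229.89628437]), 'eef_rot': array([-3.14149704e+00,  1.15075206e-03, -1.15601610e+00]), 'wrist_force': array([-0.02551779,  0.68274357, -0.4726606 ]), 'moment': array([-0.02166753, -0.04288887,  0.03689009]), 'finger_gap': 94.10404397639999}
scene {'intrinsics': array([[484.8736908 ,   0.        , 318.39999255],
       [  0.        , 484.8736908 , 206.61007801],
       [  0.        ,   0.        ,   1.        ]]), 'extrinsics': array([[ 2.01670763e-01, -9.79449994e-01, -2.57170150e-03,
        -1.05456273e+02],
       [-6.00449976e-01, -1.21558642e-01, -7.90369106e-01,
         3.93537662e+02],
       [ 7.73814403e-01,  1.60938518e-01, -6.12625
[... 476 characters left out ...]
02],
       [-2.31117717e-01,  4.47262273e-01, -8.64026076e-01,
         1.46613840e+03],
       [ 0.00000000e+00,  0.00000000e+00,  0.00000000e+00,
         1.00000000e+00]])}
{'intrinsics': array([[341.28401511,   0.        , 326.20555366],
       [  0.        , 341.28401511, 194.15314498],
       [  0.        ,   0.        ,   1.        ]]), 'hand_eye': array([[ 9.99997645e-01, -1.90262858e-03, -1.04413381e-03,
        -9.32406870e-01],
       [ 2.11624032e-03,  9.61538054e-01,  2.74663598e-01,
        -7.94181316e+01],
       [ 4.81391576e-04, -2.74665161e-01,  9.61539816e-01,
        -1.55286747e+02],
       [ 0.00000000e+00,  0.00000000e+00,  0.00000000e+00,
         1.00000000e+00]])}
```

View pics/scene0.png

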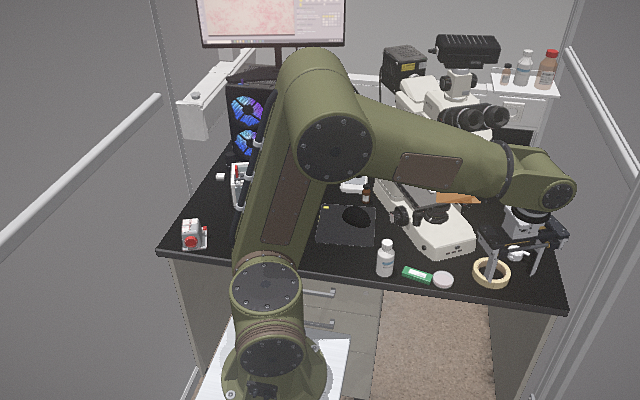

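View pics/side0.png

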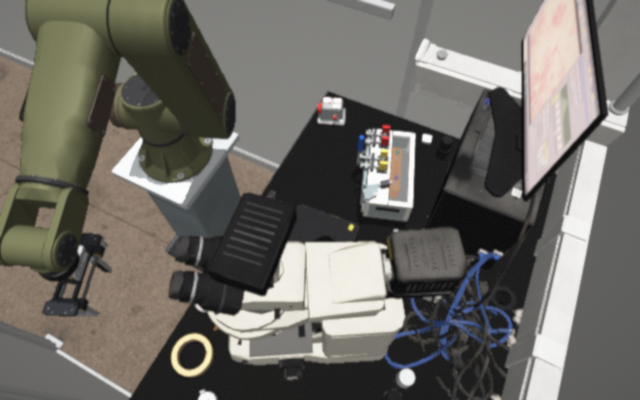

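The side picture shows the carrier at about (385,175): red tabs near (386,133), yellow near (382,157), blue handle near (361,143). I'll enlarge it.

```bash
cat > h.py <<'E'
from cell import manip
import cv2,numpy as np
from scipy.spatial.transform import Rotation as R
def ray(n,u,v):
    i=manip.camera_info(n);K=i["intrinsics"];E=i["extrinsics"]
    d=np.linalg.inv(K)@[u,v,1];Rm=E[:3,:3]
    return -Rm.T@E[:3,3],Rm.T@d
def atz(n,u,v,z):
    o,d=ray(n,u,v);return o+d*(z-o[2])/d[2]
def atd(n,u,v,dep):
    o,d=ray(n,u,v);return o+d*dep
def proj(n,P):
    i=manip.camera_info(n);c=i["extrinsics"]@np.append(P,1);q=i["intrinsics"]@c[:3];return q[:2]/q[2],c[2]
def wproj(P,pos,rot):
    i=manip.camera_info("wrist");T=np.eye(4);T[:3,:3]=R.from_euler('xyz',rot).as_matrix();T[:3,3]=pos
    C=np.linalg.inv(T@i["hand_eye"]);c=C@np.append(P,1);q=i["intrinsics"]@c[:3];return q[:2]/q[2]
def wray(u,v,pos,rot):
    i=manip.camera_info("wrist");T=np.eye(4);T[:3,:3]=R.from_euler('xyz',rot).as_matrix();T[:3,3]=pos
    C=T@i["hand_eye"];return C[:3,3],C[:3,:3]@np.linalg.inv(i["intrinsics"])@[u,v,1]
def watz(u,v,z,pos,rot):
    o,d=wray(u,v,pos,rot);return o+d*(z-o[2])/d[2]
E
python3 - <<'E'
from h import *
p=cv2.imread("pics/side0.png")
cv2.imwrite("pics/side0c.png",cv2.resize(p[85:235,310:460],None,fx=4,fy=4,interpolation=cv2.INTER_CUBIC))
d=np.load("side0.npy")
for n,u,v in [("red",386,133),("yel",382,157),("blue",361,143)]:
    print(n,d[v,u],atz("side",u,v,140), atd("side",u,v,d[v,u]))
E
```

```text
red 1340.7217 [636.01178132 275.0210505  140.        ] [633.35127385 287.22257635 124.41967538]
yel 1299.2684 [658.50479931 186.81925394 140.        ] [655.7014011  199.94236996 121.23758756]
blue 1293.7769 [582.41357966 206.66556575 140.        ] [584.0671064  201.30657343 147.46097269]
```

View pics/side0c.png

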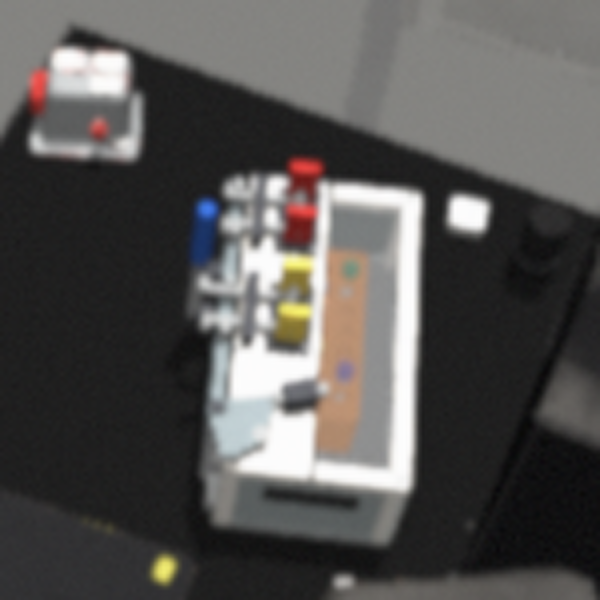

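Run:
```python
from h import *
from scipy.optimize import least_squares
c=lambda u,v:(310+u/4-.375,85+v/4-.375)
pts=[((-35,92+21,144),c(306,165)),((-35,92-21,144),c(302,212)),((-35,21,144),c(298,262)),((-35,-21,144),c(294,311))]
print(ray("side",0,0)[0],ray("scene",0,0)[0])
def P(l,q):
    a=q[2];return np.array([q[0]+np.cos(a)*l[0]-np.sin(a)*l[1],q[1]+np.sin(a)*l[0]+np.cos(a)*l[1],l[2]])
f=lambda q:np.concatenate([proj("side",P(l,q))[0]-uv for l,uv in pts])
r=least_squares(f,[680,190,0],x_scale=[100,100,1]);q=r.x;print(q,r.fun)
o=lambda uv:((np.array(uv)-(310,85)+.375)*4).round()
for l in [(-75,135,100),(60,135,100),(60,-135,100),(-75,-135,100),(-107,46,166),(-83,-95,115)]:
    print(l,P(l,q).round(1),o(proj("side",P(l,q))[0]))
```

```text
[ 815.95615826 -550.23352765 1193.78084468] [-624.7452839  -238.95526021 1009.29176506]
[6.95647651e+02 1.99527292e+02 3.15805003e-01] [-0.05566056  0.43767322  0.06065442 -0.4893805  -0.02882462  0.3540311
  0.02287553 -0.28165148]
(-75, 135, 100) [582.4 304.6 100. ] [250. 175.]
(60, 135, 100) [710.8 346.5 100. ] [420. 193.]
(60, -135, 100) [794.6  89.8 100. ] [409. 491.]
(-75, -135, 100) [666.3  47.9 100. ] [220. 467.]
(-107, 46, 166) [579.7 210.  166. ] [207. 208.]
(-83, -95, 115) [646.3  83.4 115. ] [216. 408.]
```

Run:
```python
from h import *
H=np.full((22,20),-1.)
for n in ["side","scene"]:
    d=np.load(n+"0.npy");i=manip.camera_info(n);v,u=np.mgrid[0:400,0:640]
    pc=np.stack([u,v,np.ones_like(u)],-1)@np.linalg.inv(i["intrinsics"]).T*d[...,None]
    E=i["extrinsics"];w=(pc-E[:3,3])@E[:3,:3];w=w[d>0]
    if n=="scene": continue
    for x,y,z in w:
        a,b=int(x//50),int((y+600)//50)
        if 0<=a<22 and 0<=b<20: H[a,b]=max(H[a,b],z)
print("cols y0:",[-600+50*b for b in range(20)])
for a in range(22): print(a*50,H[a].astype(int))
from h import manip
```

```text
cols y0: [-600, -550, -500, -450, -400, -350, -300, -250, -200, -150, -100, -50, 0, 50, 100, 150, 200, 250, 300, 350]
0 [ -1  -1  -1  -1  -1  -1  -1 633 686 686 307 309 307  11  -1  -1  -1  -1
  -1  -1]
50 [ -1  -1  -1  -1  -1 598 622 648 681 688 300 306 123  48  -1  -1  -1  -1
  -1  -1]
100 [ -1  -1 532 555 583 604 623 646 667 688 689 286  35  16   4   0  -1  -1
  -1  -1]
150 [490 521 532 562 584 602 617 635 651 688 692 340   0   1 322   0  -1  -1
  -1  -1]
200 [482 513 523 561 572 586 591 590  -1 683 693 664 654 517 346  -1  -1  -1
  -1  -1]
250 [348 514 524 532  -1  -1  -1  -1  -1 666 693 690  -1  -1  -1  -1  -1  -1
  -1  -1]
300 [ 3  3  2  1 -1 -1 -1 -1 -1 -1 -1  2  6  3  2  2  5  1  1  0]
350 [29 27 26 19 -1 -1 -1 -1 -1 -1 -1  3  5  5  4  3  4  3 62 67]
400 [ 28  29  29 455 482  -1  -1  -1  -1  -1  -1   4   6   6   3   6   3   5
  60  68]
450 [ 29  28 493 493 493 468  -1  -1  -1   4   8   7   6   4   5   3   4   2
   7  11]
500 [ 30   5 489 490 479 470  -1  -1  -1   7  11   9   7   3   5   5   5   5
   7   7]
550 [  2   5 461 607 609 609 608  -1  -1  45  45   9   8   4   6 115 1
[... 188 characters left out ...]
6]
700 [ -1   2  85 168 391 407 418 426 390  -1  -1   2   4 104 122 104 104 103
 102 334]
750 [ -1  -1   3   4 389 424 429 477 476  -1  -1   3   6 104 105 104 102   4
   7 333]
800 [ -1  -1   0   4 275 425 478 480 479  -1  -1  -1 322 322 322 323 324 322
 323 332]
850 [ -1  -1  -1   3   4 317 477 481 479 477  -1  -1 324 325 329 329 328 335
 342 337]
900 [ -1  -1  -1  69  84  87   9 479 479 469  -1  -1 325 336 337 485 701 701
 673 638]
950 [ -1  -1  -1  -1  80  86  11 100 122 393  82  93 701 701 701 701 701 700
 336  -1]
1000 [ -1  -1  -1  -1   2  10  77 123 132 106 239 300 702 699 331  -1  -1  -1
  -1  -1]
1050 [ -1  -1  -1  -1  -1  17  71  80 103 100  74  33 324 323 323 320  -1  -1
  -1  -1]
```

Run:
```python
from h import *
n="side"
d=np.load(n+"0.npy");i=manip.camera_info(n);v,u=np.mgrid[0:400,0:640]
pc=np.stack([u,v,np.ones_like(u)],-1)@np.linalg.inv(i["intrinsics"]).T*d[...,None]
E=i["extrinsics"];w=(pc-E[:3,3])@E[:3,:3]
m=(d>0)&(w[...,2]>150)&(w[...,0]>500)&(w[...,0]<850)&(w[...,1]>300)&(w[...,1]<600)
P=w[m]
for x in range(500,850,25):
    s=P[(P[:,0]>=x)&(P[:,0]<x+25)]
    if len(s): k=s[:,1].argmin();print(x,len(s),s[k].round(),np.median(s,0).round(), u[m][(P[:,0]>=x)&(P[:,0]<x+25)][k])
p=cv2.imread("pics/side0.png");cv2.imwrite("pics/side0d.png",cv2.resize(p[0:150,330:530],None,fx=4,fy=4))
p=cv2.imread("pics/scene0.png");cv2.imwrite("pics/scene0d.png",cv2.resize(p[60:260,140:300],None,fx=3,fy=3))
```

```text
500 598 [508. 452. 397.] [513. 478. 307.] 379
525 663 [525. 453. 421.] [538. 478. 322.] 386
550 665 [573. 472. 371.] [563. 479. 320.] 402
575 703 [584. 472. 192.] [588. 479. 325.] 396
600 712 [614. 468. 221.] [613. 477. 332.] 406
625 621 [647. 392. 342.] [635. 476. 369.] 415
650 865 [668. 389. 327.] [663. 467. 343.] 421
675 881 [683. 390. 326.] [687. 476. 344.] 426
700 937 [703. 388. 328.] [713. 476. 351.] 433
725 973 [726. 390. 318.] [738. 476. 348.] 440
750 1014 [774. 390. 327.] [763. 477. 356.] 458
775 1058 [799. 391. 327.] [788. 477. 359.] 467
800 1116 [811. 391. 324.] [813. 477. 367.] 471
825 1231 [846. 303. 319.] [838. 477. 362.] 474
```

View pics/scene0d.png

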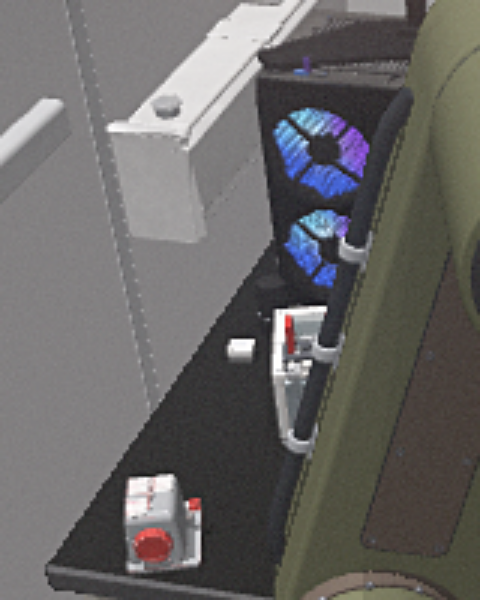

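Request:
apply_moves --series '[[[0.3,5.5,2],[0,0,0.17],100],[[0.6,11,5],[0,0,0.34],100],[[1,17,7],[0,0,0.51],100],[[3,21.6,7],[0,0,0.68],100],[[5,26.2,7],[0,0,0.85],100],[[7,30.8,7],[0,0,1.02],100],[[9,35.4,7],[0,0,1.19],100],[[11,40,7],[0,0,1.36],100],[[13.5,44.5,7.5],[0,0,1.53],100],[[16,49,8],[0,0,1.7],100]]' --grip_force 25

```text
clock: 1.35
eef_pos: [382.0, -11.6, 310.6]
eef_rot: [3.141, -0.0, 0.55]
wrist_force: [0.6, -0.6, 0.3]
finger_gap: 94.2
```

Request:
apply_moves --series '[[[3,3.5,0],[0,0,0.168],100],[[6,7,0],[0,0,0.336],100],[[9,10.5,0],[0,0,0.504],100],[[12.2,14,0],[0,0,0.672],100],[[15.4,17.7,-1],[0,0,0.84],100],[[18.6,21.4,-2],[0,0,1.008],100],[[21.8,25.1,-4],[0,0,1.176],100],[[25.1,28.9,-5],[0,0,1.343],76],[[25.1,28.9,-5],[0,0,1.343],76],[[25.1,28.9,-5],[0,0,1.343],76]]'

```text
clock: 2.6
eef_pos: [632.4, 275.3, 260.3]
eef_rot: [-3.141, 0.0, 1.886]
wrist_force: [0.1, 0.0, 0.7]
finger_gap: 72.0
```

Run:
```python
from h import *
s=manip.read_state();print(s["clock"],s["eef_pos"],s["eef_rot"],s["finger_gap"],s["joints"])
p,d=manip.camera("wrist");cv2.imwrite("pics/w1.png",p[:,:,::-1]);np.save("w1.npy",d)
q=[695.65,199.53,.3158]
def P(l):
    a=q[2];return np.array([q[0]+np.cos(a)*l[0]-np.sin(a)*l[1],q[1]+np.sin(a)*l[0]+np.cos(a)*l[1],l[2]])
for l in [(-35,113,144),(-35,71,144),(-35,21,144),(-35,-21,144),(-107,46,166),(-75,135,100)]:
    print(l,P(l).round(1),wproj(P(l),s["eef_pos"],s["eef_rot"]).round(1))
```

```text
2.6 [632.41774075 275.29269088 260.334407  ] [-3.14113553e+00  1.40522460e-04  1.88558016e+00] 72.02824879208656 [ 3.57518582e-01  6.12445470e-01  1.00636288e+00 -1.21001682e-04
  1.52324701e+00 -1.52805577e+00]
(-35, 113, 144) [627.3 296.1 144. ] [350.9 199.8]
(-35, 71, 144) [640.3 256.1 144. ] [300.4 200. ]
(-35, 21, 144) [655.9 208.6 144. ] [240.3 200.1]
(-35, -21, 144) [668.9 168.7 144. ] [189.9 200.3]
(-107, 46, 166) [579.7 210.  166. ] [260.7 112.3]
(-75, 135, 100) [582.4 304.6 100. ] [372.1 144.4]
```

View pics/w1.png

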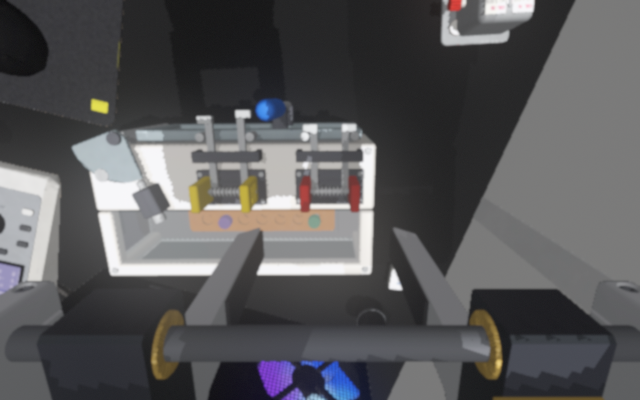

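Run:
```python
from h import *
p=cv2.imread("pics/w1.png");cv2.imwrite("pics/w1c.png",cv2.resize(p[90:220,180:380],None,fx=4,fy=4,interpolation=cv2.INTER_CUBIC))
```

```text
(no output)
```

View pics/w1c.png

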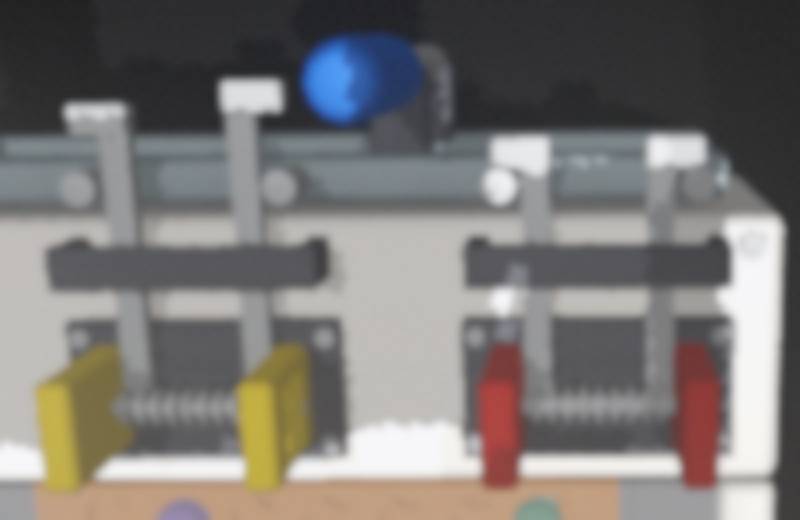

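Run:
```python
from h import *
pos=[632.418,275.293,260.334];rot=[-3.14113553e+00,1.40522460e-04,1.88558]
W=[watz(u,v,144,pos,rot) for u,v in [(354.6,197.6),(304.4,197.6),(245.1,197.9),(194.4,198.9)]]
W=np.array(W);print(W.round(1))
print("main",(W[0]+W[1])/2,"safety",(W[2]+W[3])/2)
dd=W[0]-W[3];print("yaw",np.arctan2(-dd[0],dd[1]),np.linalg.norm(dd))
print("handle top",watz(180+336/4-.4,90+80/4-.4,166,pos,rot))
```

```text
[[624.5 298.4 144. ]
 [637.4 258.7 144. ]
 [652.8 211.9 144. ]
 [666.6 172.  144. ]]
main [630.95157417 278.53189582 144.        ] safety [659.65317867 191.96592387 144.        ]
yaw 0.3210128723003408 133.14385811537653
handle top [577.17863384 211.51716932 166.        ]
```

Request:
apply_moves --series '[[[-0.1,0.25,-2],[0,0,0],76],[[-0.1,0.25,-4.5],[0,0,0],76],[[-0.1,0.25,-7],[0,0,0],76],[[-0.1,0.25,-9],[0,0,0],76],[[-0.1,0.25,-10.5],[0,0,0],76],[[-0.1,0.25,-11.5],[0,0,0],76],[[-0.1,0.25,-12.3],[0,0,0],76],[[-0.1,0.25,-12.3],[0,0,0],76],[[-0.1,0.25,-12.3],[0,0,0],76],[[-0.1,0.25,-12.3],[0,0,0],76]]'

```text
clock: 3.9
eef_pos: [631.8, 278.2, 138.0]
eef_rot: [3.141, -0.0, 1.887]
wrist_force: [0.4, -0.6, -0.3]
finger_gap: 71.3
```

Run:
```python
from h import *
s=manip.read_state();print(s["clock"],s["eef_pos"],s["eef_rot"],s["finger_gap"],s["wrist_force"])
p,d=manip.camera("wrist");cv2.imwrite("pics/w2.png",cv2.resize(p[:300,100:500,::-1],None,fx=2,fy=2))
```

```text
3.9 [631.81747403 278.22365619 137.95052197] [ 3.14083077e+00 -2.20582414e-05  1.88700396e+00] 71.3061969492241 [ 0.35910632 -0.61054769 -0.26039531]
```

View pics/w2.png

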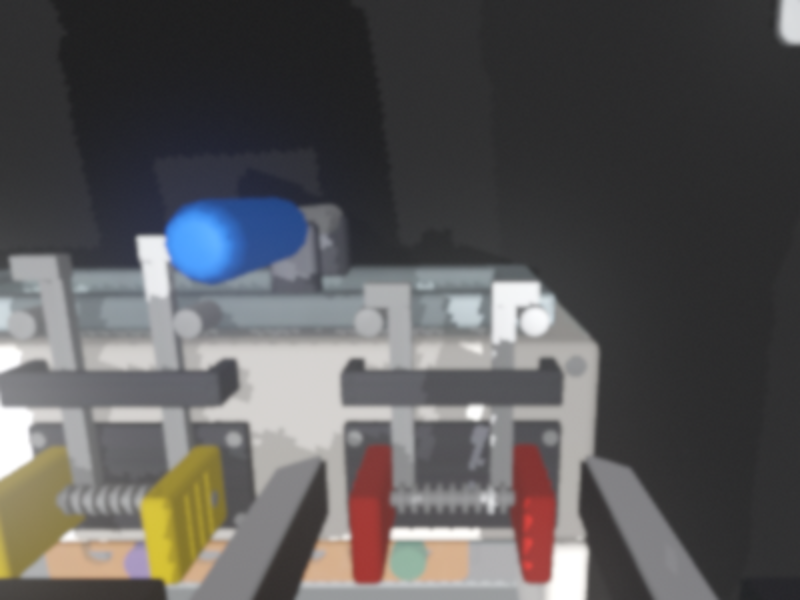

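The fingers straddle the red tabs: left finger gap at about (338,480), right at about (570,480), roughly even. Squeezing now.

Request:
apply_moves --series '[[[0,0,0],[0,0,0],60],[[0,0,0],[0,0,0],50],[[0,0,0],[0,0,0],42],[[0,0,0],[0,0,0],36],[[0,0,0],[0,0,0],32],[[0,0,0],[0,0,0],32],[[0,0,0],[0,0,0],32],[[0,0,0],[0,0,0],32],[[0,0,0],[0,0,0],32],[[0,0,0],[0,0,0],32]]' --grip_force 25

```text
clock: 5.2
eef_pos: [631.7, 278.2, 137.5]
eef_rot: [3.141, 0.0, 1.887]
wrist_force: [0.5, 0.4, 0.1]
finger_gap: 30.2
```

Run:
```python
from h import *
s=manip.read_state();print(s["clock"],s["eef_pos"],s["eef_rot"],s["finger_gap"],s["wrist_force"])
p,d=manip.camera("wrist");cv2.imwrite("pics/w3.png",cv2.resize(p[:300,100:500,::-1],None,fx=2,fy=2))
```

```text
5.2 [631.6782068  278.15239686 137.46372186] [3.14147787e+00 1.54190959e-05 1.88699933e+00] 30.20581308468396 [0.5103516  0.39580117 0.09701696]
```

View pics/w3.png

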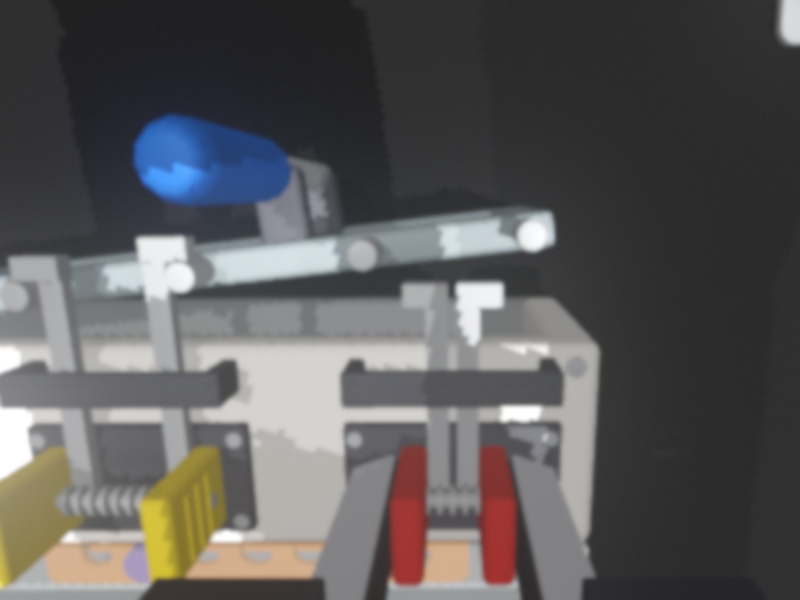

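The gate popped to its safety catch: its bar now runs from (70,285) to (550,225), away from the front. I'll release and shift to the yellow tabs.

Request:
apply_moves --series '[[[0,0,0],[0,0,0],76],[[0,0,0],[0,0,0],76],[[0,0,0],[0,0,0],76],[[0,0,0],[0,0,0],76],[[0,0,2.5],[0,0,0],76],[[0,0,5],[0,0,0],76],[[1,-3,5],[0,0,0],76],[[2,-6,5],[0,0,0],76],[[2.87,-8.7,5],[0,0,0],76],[[2.87,-8.7,5],[0,0,0],76]]'

```text
clock: 6.5
eef_pos: [660.8, 189.5, 187.3]
eef_rot: [-3.141, 0.0, 1.885]
wrist_force: [-1.0, 0.5, 0.9]
finger_gap: 71.5
```

Request:
apply_moves --series '[[[0,0,-1.5],[0,0,0],76],[[0,0,-3],[0,0,0],76],[[0,0,-4.3],[0,0,0],76],[[0,0,-5],[0,0,0],76],[[0,0,-5],[0,0,0],76],[[0,0,-5],[0,0,0],76],[[0,0,-5],[0,0,0],76],[[0,0,-5],[0,0,0],76],[[0,0,-5],[0,0,0],76],[[0,0,-5],[0,0,0],76]]'

```text
clock: 7.75
eef_pos: [660.4, 191.1, 137.5]
eef_rot: [3.142, 0.0, 1.887]
wrist_force: [0.8, -0.4, 0.2]
finger_gap: 71.4
```

Run:
```python
from h import *
s=manip.read_state();print(s["clock"],s["eef_pos"],s["eef_rot"],s["finger_gap"],s["wrist_force"])
p,d=manip.camera("wrist");cv2.imwrite("pics/w4.png",cv2.resize(p[:300,150:550,::-1],None,fx=2,fy=2))
```

```text
7.75 [660.35903655 191.14398843 137.50189558] [3.14152777e+00 7.17185635e-06 1.88697946e+00] 71.40294669104391 [ 0.8496052  -0.38938094  0.18893662]
```

View pics/w4.png

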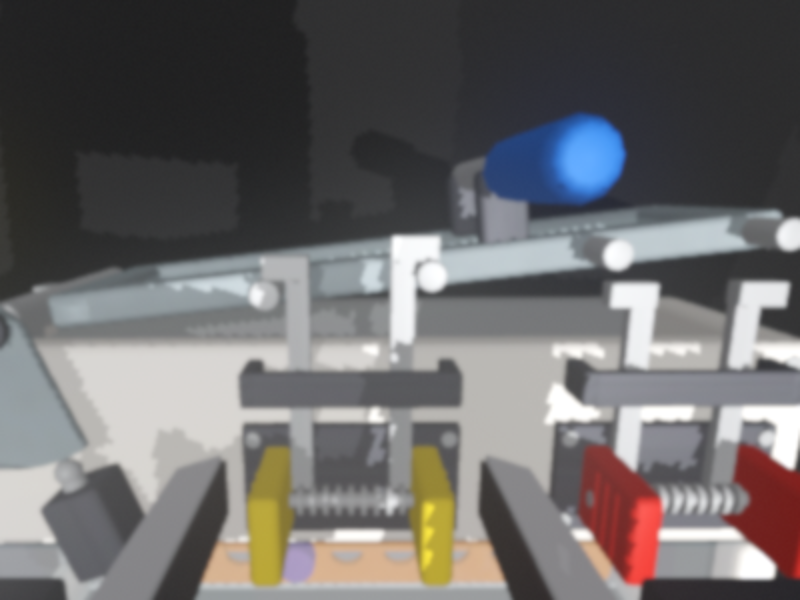

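Fingers are around the yellow tabs (edges near (228,470) and (480,470)); the red tabs are back at rest.

Request:
apply_moves --series '[[[0,0,0],[0,0,0],60],[[0,0,0],[0,0,0],50],[[0,0,0],[0,0,0],42],[[0,0,0],[0,0,0],36],[[0,0,0],[0,0,0],32],[[0,0,0],[0,0,0],32],[[0,0,0],[0,0,0],32],[[0,0,0],[0,0,0],32],[[0,0,0],[0,0,0],32],[[0,0,0],[0,0,0],32]]' --grip_force 25

```text
clock: 9.05
eef_pos: [660.4, 191.0, 137.5]
eef_rot: [3.142, 0.0, 1.887]
wrist_force: [1.0, -3.9, 0.5]
finger_gap: 30.2
```

Run:
```python
from h import *
s=manip.read_state();print(s["clock"],s["eef_pos"],s["eef_rot"],s["finger_gap"],s["wrist_force"])
p,d=manip.camera("wrist");cv2.imwrite("pics/w5.png",cv2.resize(p[:300,150:550,::-1],None,fx=2,fy=2))
```

```text
9.05 [660.39622978 191.0292001  137.49228626] [3.14154257e+00 1.86237173e-04 1.88688188e+00] 30.17249448017962 [ 0.96030356 -3.89562023  0.4970657 ]
```

View pics/w5.png

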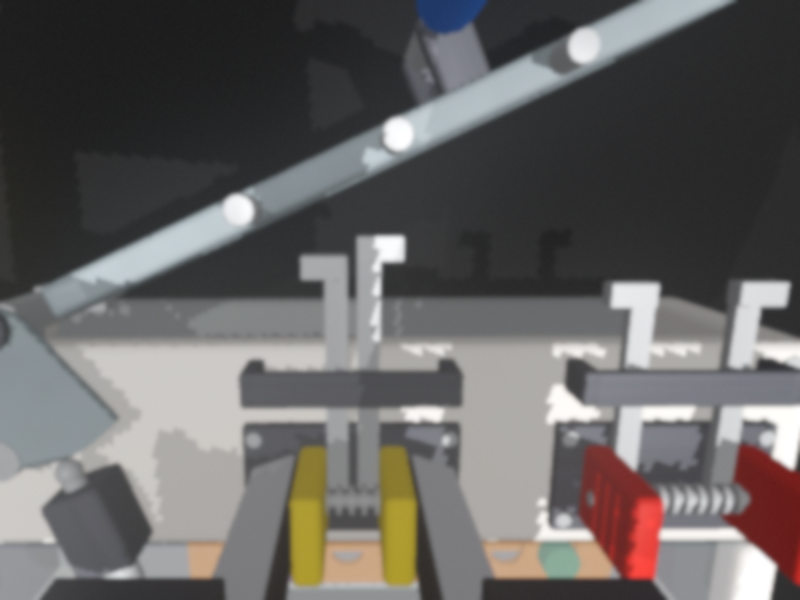

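The gate has swung clear, bar from (50,305) to (730,0), about 0.42 rad. Releasing, rising and going above the handle.

Request:
apply_moves --series '[[[0,0,0],[0,0,0],76],[[0,0,0],[0,0,0],76],[[0,0,0],[0,0,0],76],[[0,0,0],[0,0,0],76],[[0,0,3],[0,0,0],76],[[0,0,6],[0,0,0],76],[[0,0,9],[0,0,0],76],[[-2,-0.2,10],[0,0,-0.16],76],[[-5,-0.5,10],[0,0,-0.32],76],[[-8,-0.8,10],[0,0,-0.48],76]]'

```text
clock: 10.35
eef_pos: [579.4, 183.1, 237.4]
eef_rot: [-3.142, -0.0, 1.402]
wrist_force: [1.5, 0.5, 0.2]
finger_gap: 71.6
```

Request:
apply_moves --series '[[[-2,-0.4,0],[0,0,-0.16],76],[[-4,-0.6,0],[0,0,-0.32],76],[[-4.9,-0.8,0],[0,0,-0.48],76],[[-4.9,-0.8,0],[0,0,-0.5],76],[[-4.9,-0.8,0],[0,0,-0.5],76],[[-4.9,-0.8,0],[0,0,-0.5],76],[[-4.9,-0.8,0],[0,0,-0.5],76],[[-4.9,-0.8,0],[0,0,-0.5],76],[[-4.9,-0.8,0],[0,0,-0.5],76],[[-4.9,-0.8,0],[0,0,-0.5],76]]'

```text
clock: 11.6
eef_pos: [531.4, 175.1, 237.5]
eef_rot: [3.142, -0.0, 0.907]
wrist_force: [-0.2, -0.2, 0.3]
finger_gap: 71.3
```

Run:
```python
from h import *
s=manip.read_state();print(s["clock"],s["eef_pos"],s["eef_rot"],s["finger_gap"],s["wrist_force"],s["joints"])
p,d=manip.camera("wrist");cv2.imwrite("pics/w6.png",p[:,:,::-1])
for g in [.38,.42,.46]:
    a=1.739+.318+g;h=np.array([643.8+143*np.cos(a),86+143*np.sin(a),166]);print(g,h,wproj(h,s["eef_pos"],s["eef_rot"]))
```

```text
11.6 [531.36910843 175.14486331 237.48209154] [ 3.14156048e+00 -6.33404594e-05  9.07106911e-01] 71.32168470967237 [-0.17701172 -0.22716097  0.32648373] [ 2.52927100e-01  3.15704751e-01  1.48386083e+00  1.33641511e-05
  1.34195723e+00 -6.54182841e-01]
0.38 [534.85180882 178.62446565 166.        ] [333.60574313 217.6384893 ]
0.42 [531.23496504 174.19361034 166.        ] [325.49480941 217.49732846]
0.46 [527.7982013  169.62166405 166.        ] [317.38425308 217.66199714]
```

View pics/w6.png

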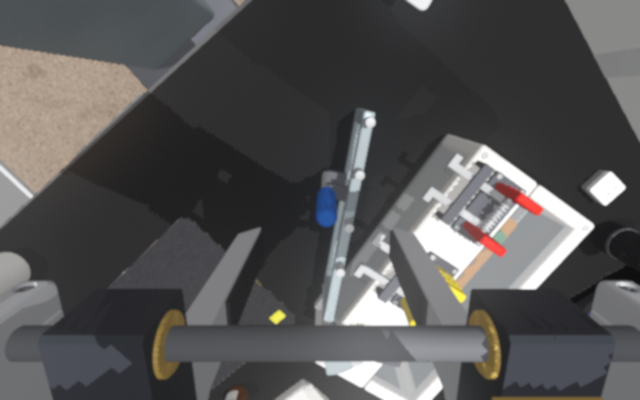

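Blue handle top is at (326,216), matching the prediction for 0.42 rad, centred between the fingers. Descend and grip.

Request:
apply_moves --series '[[[0,-0.05,-3],[0,0,0],76],[[0,-0.05,-6],[0,0,0],76],[[0,-0.05,-8],[0,0,0],76],[[0,-0.05,-8.7],[0,0,0],76],[[0,-0.05,-8.7],[0,0,0],60],[[0,-0.05,-8.7],[0,0,0],40],[[0,-0.05,-8.7],[0,0,0],25],[[0,-0.05,-8.7],[0,0,0],5],[[0,-0.05,-8.7],[0,0,0],5],[[0,-0.05,-8.7],[0,0,0],5]]' --grip_force 35

```text
clock: 12.9
eef_pos: [531.3, 174.6, 150.5]
eef_rot: [3.142, -0.0, 0.907]
wrist_force: [0.4, -0.4, 1.0]
finger_gap: 15.5
```

Run:
```python
from h import *
s=manip.read_state();print(s["clock"],s["eef_pos"],s["eef_rot"],s["finger_gap"],s["wrist_force"])
h=np.array([643.8,86]);v=s["eef_pos"][:2]-h
print(np.hypot(*v),np.arctan2(v[1],v[0])-1.739-.318)
p0=np.array([531.4,174.6])  # commanded approx
r0=143;a0=np.arctan2(p0[1]-h[1],p0[0]-h[0])
for k in range(0,21):
    g=.42+k*.06
    a=1.739+.318+g
    q=h+143*np.array([np.cos(a),np.sin(a)]);print(k,round(g,2),((q-p0)/10).round(2),q.round())
p,d=manip.camera("wrist");cv2.imwrite("pics/w7.png",p[:,:,::-1])
```

```text
12.9 [531.34673686 174.62908236 150.47707986] [ 3.14158709e+00 -4.62579710e-06  9.06996215e-01] 15.450131054008878 [ 0.3915829  -0.39998447  1.01922677]
143.18118113398174 0.41712445286004113
0 0.42 [-0.02 -0.04] [531. 174.]
1 0.48 [-0.53 -0.73] [526. 167.]
2 0.54 [-0.99 -1.45] [521. 160.]
3 0.6 [-1.41 -2.2 ] [517. 153.]
4 0.66 [-1.79 -2.97] [513. 145.]
5 0.72 [-2.12 -3.76] [510. 137.]
6 0.78 [-2.4  -4.57] [507. 129.]
7 0.84 [-2.63 -5.4 ] [505. 121.]
8 0.9 [-2.82 -6.24] [503. 112.]
9 0.96 [-2.95 -7.08] [502. 104.]
10 1.02 [-3.03 -7.94] [501.  95.]
11 1.08 [-3.06 -8.79] [501.  87.]
12 1.14 [-3.04 -9.65] [501.  78.]
13 1.2 [ -2.96 -10.51] [502.  70.]
14 1.26 [ -2.84 -11.36] [503.  61.]
15 1.32 [ -2.67 -12.2 ] [505.  53.]
16 1.38 [ -2.44 -13.02] [507.  44.]
17 1.44 [ -2.17 -13.84] [510.  36.]
18 1.5 [ -1.84 -14.63] [513.  28.]
19 1.56 [ -1.47 -15.41] [517.  21.]
20 1.62 [ -1.06 -16.16] [521.  13.]
```

View pics/w7.png

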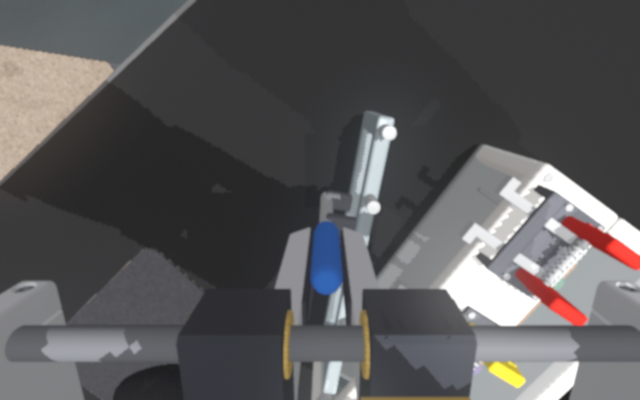

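Run:
```python
from h import *
print(atz("scene",385,274,0),atz("scene",417,275,0))
```

```text
[ 377.89152957 -225.67491069    0.        ] [ 392.21455125 -316.09086238    0.        ]
```

Request:
apply_moves --series '[[[-0.5,-0.7,0],[0,0,0.06],5],[[-0.97,-1.41,0],[0,0,0.12],5],[[-1.39,-2.16,0],[0,0,0.18],5],[[-1.77,-2.93,0],[0,0,0.24],5],[[-2.1,-3.72,0],[0,0,0.3],5],[[-2.38,-4.53,0],[0,0,0.36],5],[[-2.61,-5.36,0],[0,0,0.42],5],[[-2.8,-6.2,0],[0,0,0.48],5],[[-2.93,-7.04,0],[0,0,0.54],5],[[-3.01,-7.9,0],[0,0,0.6],5]]' --grip_force 35

```text
clock: 14.2
eef_pos: [501.3, 95.5, 150.5]
eef_rot: [3.141, -0.0, 1.509]
wrist_force: [1.2, 2.3, -1.0]
finger_gap: 15.6
```

Request:
apply_moves --series '[[[-0.03,-0.85,0],[0,0,0.06],5],[[-0.01,-1.71,0],[0,0,0.12],5],[[0.07,-2.57,0],[0,0,0.18],5],[[0.19,-3.42,0],[0,0,0.24],5],[[0.36,-4.26,0],[0,0,0.3],5],[[0.59,-5.08,0],[0,0,0.36],5],[[0.86,-5.9,0],[0,0,0.42],5],[[1.19,-6.69,0],[0,0,0.48],5],[[1.56,-7.47,0],[0,0,0.54],5],[[1.63,-7.6,0],[0,0,0.55],5]]'

```text
clock: 15.45
eef_pos: [517.1, 19.3, 150.5]
eef_rot: [-3.14, -0.001, 2.058]
wrist_force: [-7.2, 0.0, 4.9]
finger_gap: 15.5
```

Run:
```python
from h import *
s=manip.read_state();print(s["clock"],s["eef_pos"],s["eef_rot"],s["finger_gap"],s["wrist_force"],s["joints"][5])
h=np.array([643.8,86]);v=s["eef_pos"][:2]-h
print(np.hypot(*v),np.arctan2(v[1],v[0])%6.283-1.739-.318)
p,d=manip.camera("wrist");cv2.imwrite("pics/w8.png",p[:,:,::-1])
p,d=manip.camera("side");cv2.imwrite("pics/side1.png",cv2.resize(p[85:285,260:460,::-1],None,fx=3,fy=3))
```

```text
15.45 [517.07917272  19.33965959 150.49253527] [-3.14024981e+00 -8.88288169e-04  2.05751577e+00] 15.524923344359118 [-7.17269729  0.03105834  4.88152433] -2.0910220581439085
143.18438829164475 1.5686700052358147
```

View pics/w8.png

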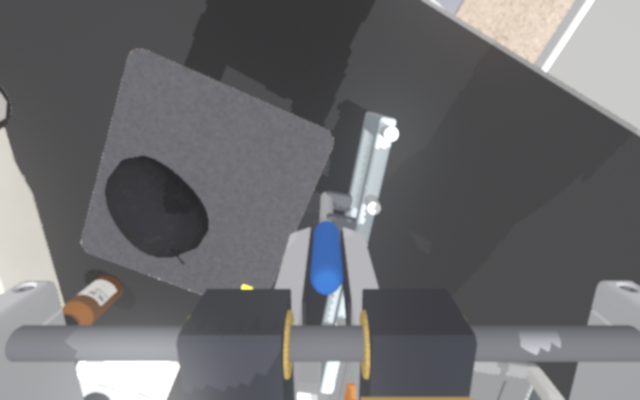

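View pics/side1.png

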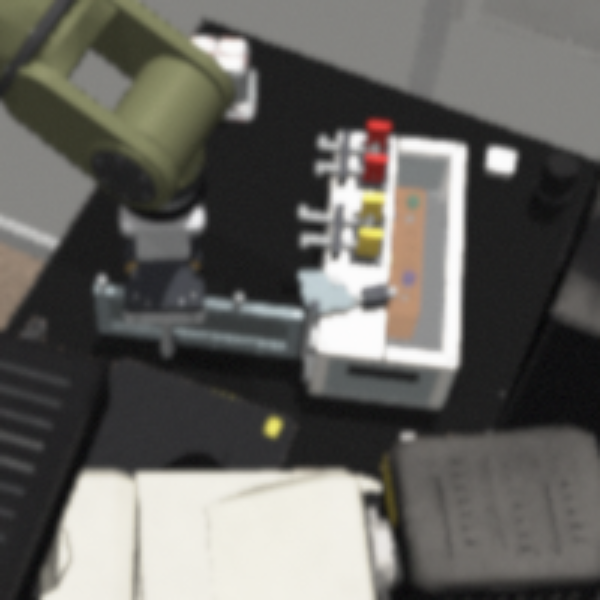

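The gate stands square to the front, bar from (100,300) to (305,325) in the side view, with the handle held between the pads at (327,255) in the wrist view. I'll let it settle and check.

Request:
apply_moves --series '[[[0,0,0],[0,0,0],5],[[0,0,0],[0,0,0],5],[[0,0,0],[0,0,0],5],[[0,0,0],[0,0,0],5],[[0,0,0],[0,0,0],5],[[0,0,0],[0,0,0],5],[[0,0,0],[0,0,0],5],[[0,0,0],[0,0,0],5],[[0,0,0],[0,0,0],5],[[0,0,0],[0,0,0],5]]'

```text
clock: 16.8
eef_pos: [516.9, 19.7, 150.5]
eef_rot: [-3.14, -0.001, 2.057]
wrist_force: [-6.8, 0.2, 4.9]
finger_gap: 15.4
```

Run:
```python
from h import *
s=manip.read_state();print(s["clock"],s["eef_pos"],s["finger_gap"],s["wrist_force"],abs(s["qd"]).max())
h=np.array([643.8,86]);v=s["eef_pos"][:2]-h
g=np.arctan2(v[1],v[0])%6.283-1.739-.318
print(np.hypot(*v),g)
if 1.5<g<1.65 and 14<s["finger_gap"]<17: manip.sign_off(); print("signed off")
```

```text
16.8 [516.91357524  19.71852655 150.49214704] 15.426888415114947 [-6.84595087  0.22824895  4.90030807] 0.002003570507871787
143.15515537985846 1.5657892168079266
the job is handed in; nothing more can be done
signed off
```

The gate is open and square to the carrier's front, and the arm is still holding it by the blue handle. I handed the job in at 16.8 s, against the 46 s limit.

I squeezed the red tabs until the gate popped out onto its safety catch, then let them spring back. Squeezing the yellow tabs let the gate swing to about 0.42 rad. I then gripped the handle with 35 N and swung the gate past its detent.

**Last checks:**
- **Gate angle:** about 1.57 rad, worked out from the gripper position and my hinge estimate. The side and wrist pictures agree.
- **Grip:** the handle is between the pads with the fingers 15.4 mm apart. The arm is at rest, with about 8 N on the wrist.
- **Other things on the desk:** I steered clear of them and felt no unexpected contact. I did not measure each one again afterwards.

**Disagreement:** the side and wrist cameras differed by about 3–4 mm on where the carrier stood. I went almost entirely by the wrist camera, and the centred squeezes and the handle grasp bore that out.

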